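# Restock the row of tea tins on the dessert buffet

### The job

Restock the tea row on the dessert buffet: slide the cover of the wooden stock box wide open, nudge the tall and the short tins in the steel tray apart without lifting them out, and stand every middle-height tin from the box upright in the tray between the tall ones and the short ones, widths across the tray like the rest. Then push the row together so that all tins stand side by side with no gaps, and slide the cover of the stock box fully shut. Leave the cups, the jar, the tumbler and the saucer where they are.

Things in the scene. Friction and masses are not known exactly. Their poses are not given: they have to be found in the camera images.
- tray: narrow steel tray fixed on the table, holding a row of tins. Inside 298 mm long along its own x (away from the robot), 62 mm wide along y; floor 4 mm thick, rim 5 mm thick, up to 12 mm above the table all round. Origin: centre of its underside, at table height; a tin standing in it has its underside 4 mm higher
- stock_box: dark wooden box fixed on the table. Open bay 190 mm along its own x (away from the robot) by 150 mm along y inside, floor 5 mm, walls 6 mm thick, 52 mm high; brass guide rails at the two x ends rise to 64 mm; two floor strips along x, 78 mm apart, 15 mm high. On its +y side is a solid half (162 mm wide, 52 mm high) under the open cover. Origin: under the centre of the bay, at table height
- cover (a joint): flat light-wood cover over the bay of the stock box; slide along the box's +y: 0 m = fully shut over the bay, 0.158 m = fully open, resting over the closed half. It stays where it is left; about 2 N to slide
- cover_grip (a point): middle of the brass fin on top of the cover, moving with it: fin 12 mm thick along the box's y, 70 mm long along the box's x, from 59 to 85 mm above the table; this point is 72 mm above the table, over the cover's centre. Pinch it from above across its thickness
- tall_outer: one of the two tall tins, at the robot's end of the row, standing in the tray: white metal tin with a brass-coloured lid (set in 2.5 mm), 38 mm thick (own x), 54 mm wide (own y), 62 mm high; origin at the centre of its underside, z up. The four tins in the tray stand tight together at the start, widths across the tray, their own x along the tray's +x
- tall_inner: the other tall tin; touches the row's first short tin at the start, standing in the tray: white metal tin with a brass-coloured lid (set in 2.5 mm), 38 mm thick (own x), 54 mm wide (own y), 62 mm high; origin at the centre of its underside, z up. The four tins in the tray stand tight together at the start, widths across the tray, their own x along the tray's +x
- short_inner: short tin next to the tall ones at the start, standing in the tray: white metal tin with a brass-coloured lid (set in 2.5 mm), 38 mm thick (own x), 54 mm wide (own y), 28 mm high; origin at the centre of its underside, z up. The four tins in the tray stand tight together at the start, widths across the tray, their own x along the tray's +x
- short_outer: the other short tin, at the far end of the row, standing in the tray: white metal tin with a brass-coloured lid (set in 2.5 mm), 38 mm thick (own x), 54 mm wide (own y), 28 mm high; origin at the centre of its underside, z up. The four tins in the tray stand tight together at the start, widths across the tray, their own x along the tray's +x
- mid1: middle-height tin, at the start standing in the covered bay of the stock box, width along the box's y, if there at all (two or three of mid1..mid3 are): white metal tin with a brass-coloured lid (set in 2.5 mm), 38 mm thick (own x), 54 mm wide (own y), 44 mm high; origin at the centre of its underside, z up; 0.12 to 0.25 kg
- mid2: middle-height tin, at the start standing in the covered bay of the stock box, width along the box's y, if there at all (two or three of mid1..mid3 are): white metal tin with a brass-coloured lid (set in 2.5 mm), 38 mm thick (own x), 54 mm wide (own y), 44 mm high; origin at the centre of its underside, z up; 0.12 to 0.25 kg
- mid3: middle-height tin, at the start standing in the covered bay of the stock box, width along the box's y, if there at all (two or three of mid1..mid3 are): white metal tin with a brass-coloured lid (set in 2.5 mm), 38 mm thick (own x), 54 mm wide (own y), 44 mm high; origin at the centre of its underside, z up; 0.12 to 0.25 kg
- cup1: white china coffee cup with a handle, 60 mm across and 58 mm high, standing on the table, to be left alone; origin at the centre of its underside
- cup2: white china coffee cup with a handle, 60 mm across and 58 mm high, standing on the table, to be left alone; origin at the centre of its underside
- cup3: white china coffee cup with a handle, 60 mm across and 58 mm high, standing on the table, to be left alone; origin at the centre of its underside
- sugar_jar: glass sugar jar with a steel cap, 56 mm across and 75 mm high, to be left alone; origin at the centre of its underside
- tumbler: glass tumbler, 68 mm across and 90 mm high, to be left alone; origin at the centre of its underside
- saucer: white saucer, 110 mm across and 16 mm high, to be left alone; origin at the centre of its underside
There are look-alikes about, which are no part of the job. Leave any pink or red look-alike of the short_inner alone.

How it is judged:
By the outcome, as a careful person would: the job done as asked, in the order asked, and still so for the second after the job is handed in, with the robot touching nothing.
Of mid1, mid2, mid3 only 2 to 3 are there at a start; the rules pass over those that are not, and their reading is None.
At some moment in a run one of mid1, mid2, mid3 may be knocked a few centimetres aside while the robot is not near it.
It also fails if it takes over 210 s, if anything falls off the work surface, if the arm or the gripper's body presses on something with over 40 N, if the wrist force passes 120 N, or if a joint passes its speed limit or range.

### The arm

A 7-joint arm with a two-finger parallel gripper is mounted at the origin on the work surface. World frame = base frame: x ahead of the robot, y to its left, z up, the work surface at z = 0. Lengths are in m, angles in rad, forces in N, time in s.
With the tool pointing down it reaches from about 0.425 to 0.925 m from the base axis. Payload 6.8 kg.
Tool frame: the origin (TCP) lies on the front face of the gripper's body, between the roots of the fingers; the fingertips stand 73 mm ahead of it and the grasp point (between the pads) lies 54 mm ahead of it (env.nose_length is the distance from the TCP to the fingertips, in m); z points along the fingers, y is the direction in which the jaws open and shut (so a half turn about z gives the same grasp; the last joint's range is limited). The gripper opens to 85 mm and grips with 20 to 120 N. Pads are 22 mm wide; open, the fingers measure 114 mm over their backs; the gripper's body (76 mm by 85 mm) begins 54 mm behind the grasp point. The pads swing forward as they close: fully open they stand 13 mm farther back than shut.
Start: joints at [1.075, 0.477, 0.022, 1.555, -0.011, 1.109, -0.083], TCP at [0.255, -0.625, 0.304] pointing down, gripper open.
Joint ranges: [-2.96, 2.96], [-0.34, 2.1], [-1.41, 1.46], [0.24, 2.44], [-1.37, 4.51], [0.17, 1.92], [-2.96, 2.96]. Speed limits (rad/s): [2.39, 2.39, 3.14, 3.14, 3.14, 3.14, 3.14].

### API

Orientations are given as a unit quaternion [w, x, y, z].
In Python, from cell import env, kin, camera, calibration, job gives the robot as it stands. The module is installed in compiled form; this text tells all that it offers. Calls block until the motion is done:
- env.reach(position, orientation): joint-space move of the TCP to a pose.
- env.movel(position, velocity=0.15, rot=None, stop_force=None): straight line of the TCP; rot=None keeps the orientation; velocity is the mean speed in m/s. With stop_force (N) it stops when the force on the tool has changed by that much, and returns True; else False.
- env.goto_joints(angles): joint-space move.
- env.grip(opening, f_grip=None): finger opening in m; f_grip is the grip in N (None keeps the last); returns when the fingers have stopped.
- env.dwell(seconds).
- kin.inverse_kinematics(position, orientation): joint angles nearest the present ones, or None.
- env.get_state(): the state.
- camera(name): name is "side" or "top" or "wrist"; returns (picture, depth): 384x512x3 uint8, blue, green, red; 384x512 float32, m along the optical axis (not along the pixel's ray), 0 where there is no reading.
- calibration(name): a dict with "fx", "fy", "cx", "cy" (pixels), "rvec" (rotation vector, rad) and "tvec" (3), from world to camera coordinates, as OpenCV has them. Camera axes: x right, y down, z forward; pixel columns grow to the right and rows downward; lengths in m; the calibration is good to about 2 mm. A picture is of the moment at which its call begins: read the wrist's pose just before it. calibration takes no time and is no camera call; for the wrist camera it gives the pose at the moment of the call.
A pose or a line that the arm cannot do raises env.PlanningError and nothing moves.
- job.job_done(): hands the job in, once; it reports no verdict.
The state is a dict: "time": time; "qpos": joint angles; "joint_velocities": joint speeds; "joint_torque": joint torques, N m; "tcp_pos": TCP position; "orientation": TCP orientation; "force": force on the tool from outside, world axes, zero at the start; "torque": the same for the moment, N m; "opening": finger opening in m.
Only numpy, scipy, OpenCV 4.12 (cv2) and the standard library are available. Lean on these libraries where they do the work, as an engineer would, in place of code of your own. Each camera call takes 0.05 s, during which the arm holds its last target. There are 200 camera calls.

## Working session

There is one attempt and no reset: what is moved stays moved. The work goes in short steps, each a Python script; the robot and the scene stay as the last script left them, time stands still between calls to the robot, and variables do not carry over. Pictures are saved under pics/ and viewed, about 12 in all and at most 16, crops included, and the job is handed in when it is done.

```bash
mkdir -p pics
cat > h.py <<'E'
import numpy as np, cv2
from cell import env, kin, camera, calibration, job
def cloud(name):
    c=calibration(name); im,d=camera(name)
    R=cv2.Rodrigues(np.array(c["rvec"],float))[0]; t=np.array(c["tvec"],float).ravel()
    v,u=np.mgrid[:d.shape[0],:d.shape[1]]
    P=np.stack([(u-c["cx"])/c["fx"]*d,(v-c["cy"])/c["fy"]*d,d],-1)
    W=(P-t)@R
    W[d==0]=np.nan
    return im,W
E
python3 - <<'E'
from h import *
s=env.get_state(); print(s["time"],s["tcp_pos"],s["orientation"],s["opening"])
a=[]
for n in("top","side"):
    im,W=cloud(n); np.save(n+".npy",W); cv2.imwrite(f"pics/{n}0.png",im); cv2.imwrite(f"{n}.png",im)
    print(n, np.nanmin(W.reshape(-1,3),0),np.nanmax(W.reshape(-1,3),0))
E
```

```text
0.0 [ 0.25508416 -0.62442569  0.30292449] [-8.90997239e-04  9.81257152e-01  1.92700710e-01 -2.11476134e-04] 0.0851636516044774
top [ 0.21401861 -1.11988868 -0.4967834 ] [1.25248079 0.86299247 0.20719753]
side [-0.70671954 -0.62823095 -0.31793001] [1.24877004 1.87264477 0.38864126]
```

View pics/top0.png

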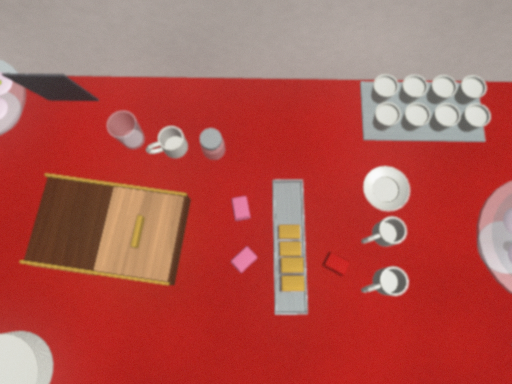

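View pics/side0.png

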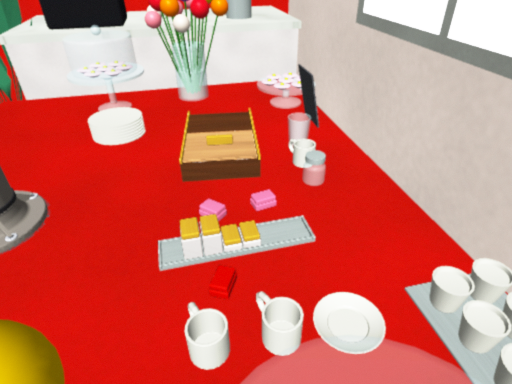

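The top view shows the tray at about (290,246) with its tins at rows 231–283. The box is at left with the cover shut and its fin at (137,232). There are pink and red decoys near the tray. Next I'll get metric poses.

```bash
cat >> h.py <<'E'
def rect(p):
    (c,(w,h),a)=cv2.minAreaRect((p[:,:2]*1000).astype(np.float32))
    if w<h: w,h,a=h,w,a+90
    a=(a+90)%180-90
    return np.round([c[0],c[1],w,h,a],1)
def yellow(im,W,zlo=.02,zhi=.1):
    hsv=cv2.cvtColor(im,cv2.COLOR_BGR2HSV)
    m=cv2.inRange(hsv,(16,110,90),(34,255,255))>0
    return m&(W[...,2]>zlo)&(W[...,2]<zhi)
def blobs(m,W,minpx=40):
    n,l,st,_=cv2.connectedComponentsWithStats(m.astype(np.uint8))
    for i in range(1,n):
        if st[i,4]>=minpx:
            p=W[l==i]; print(st[i].tolist(),rect(p),"z",np.round(np.nanmedian(p[:,2])*1000,1), "mean",np.round(np.nanmean(p,0)*1000,1))
E
python3 - <<'E'
from h import *
for n in("top","side"):
    im=cv2.imread(n+".png"); W=np.load(n+".npy"); print(n)
    blobs(yellow(im,W),W)
    hsv=cv2.cvtColor(im,cv2.COLOR_BGR2HSV)
    m=(hsv[...,1]<90)&(W[...,2]>-.005)&(W[...,2]<.1); print("gray"); blobs(m,W,100)
    m=(cv2.inRange(hsv,(3,20,20),(15,200,255))>0)&(W[...,2]>.03)&(W[...,2]<.075); print("wood"); blobs(m,W,100)
E
```

```text
top
[46, 174, 141, 23, 534] [638.7 205.8 321.2   8.4  82.3] z 62.8 mean [638.7 204.5  61.4]
[129, 214, 17, 35, 367] [536.  147.   76.   26.2  -5. ] z 81.3 mean [532.5 142.3  75.8]
[279, 225, 21, 14, 274] [ 543.7 -186.1   45.2   29.8  -89.4] z 32.9 mean [ 543.9 -186.2   32.9]
[280, 242, 23, 31, 620] [ 4.860e+02 -1.883e+02  6.810e+01  4.510e+01  2.000e-01] z 64.5 mean [ 485.2 -188.1   51. ]
[21, 260, 149, 25, 561] [447.6 230.4 319.4  11.4  83.3] z 63.9 mean [447.5 235.2  60.9]
[281, 275, 23, 16, 333] [ 430.6 -189.2   46.5   30.8  -89.2] z 67.0 mean [ 429.8 -189.7   67. ]
gray
[0, 60, 25, 75, 1217] [845.9 476.1 183.9  82.4  -5.4] z 76.9 mean [839.4 467.9  77.5]
[352, 74, 139, 68, 7878] [ 864.6 -525.7  344.2  171.3   89.7] z 51.5 mean [ 849.3 -514.6   35.8]
[29, 88, 66, 12, 545] [864.9 354.5 122.6  18.6  89.4] z 62.4 mean [864.3 354.3  61.4]
[108, 114, 36, 34, 574] [770.3 195.3  64.5  58.1  86.3] z 55.6 mean [767.  193.9  54. ]
[146, 126, 42, 32, 848] [749.3 102.   98.4  63.1 -51.5] z 29.4 mean [754.5  98.7  30.5]
[200, 128, 24, 27, 471] [750.9  -4.   56.7  50.9  15.6] z 75.3 mean [745. 
[... 1952 characters left out ...]
7.7 mean [ 512.  -197.8   12.5]
[405, 259, 107, 125, 8811] [ 861.9 -451.   227.4  168.3   89.4] z 42.4 mean [ 827.9 -461.    33.7]
[256, 292, 48, 63, 2097] [ 548.9 -383.1  110.3   76.5   65.4] z 35.9 mean [ 545.  -405.1   34.2]
[313, 292, 73, 47, 2663] [ 660.5 -396.8  115.1   97.8  -13.4] z 9.3 mean [ 658.  -403.7    9.1]
[185, 302, 45, 68, 2281] [ 440.7 -373.5  123.5   58.1   85.5] z 34.2 mean [ 436.9 -403.1   32.9]
wood
[299, 29, 213, 137, 2913] [1241.9  755.2 1715.9   12.9   90. ] z 52.5 mean [1242.1  383.5   52.6]
[188, 113, 64, 21, 1109] [552.2 299.7 187.3 161.8  -7.2] z 51.7 mean [552.1 304.2  51.7]
[181, 156, 79, 17, 755] [522.   63.1 197.1  13.1  -7.7] z 44.0 mean [522.2  61.2  43.6]
```

Rough poses so far are tray (0.520,-0.187) with yaw about 1.5° and box bay (0.533,0.140) with yaw about -7.2°. I'll take the wrist camera over the cover for a closer look.

```bash
cat >> h.py <<'E'
def q(deg):
    a=np.radians(deg)/2; return [0,np.cos(a),np.sin(a),0]
def best(p,deg):
    cur=np.array(env.get_state()["qpos"]); b=None
    for k in(0,180):
        j=kin.inverse_kinematics(p,q(deg+k))
        if j is not None:
            c=abs(np.array(j)-cur).max()
            if b is None or c<b[0]: b=(c,deg+k)
    return q(b[1])
def st(): 
    s=env.get_state(); print("t%.1f"%s["time"],"tcp",np.round(s["tcp_pos"],4),"F",np.round(s["force"],1),"op",round(s["opening"],4))
E
python3 - <<'E'
from h import *
p=[.533,.142,.30]; env.reach(p,best(p,-7.2)); st()
im,W=cloud("wrist"); np.save("w.npy",W); cv2.imwrite("w.png",im); cv2.imwrite("pics/w1.png",im)
hsv=cv2.cvtColor(im,cv2.COLOR_BGR2HSV)
blobs(yellow(im,W,.05),W)
m=(W[...,2]>.075)&(W[...,2]<.1); blobs(m,W)
m=(W[...,2]>.04)&(W[...,2]<.075);blobs(m,W)
E
```

```text
t3.0 tcp [0.5334 0.141  0.2998] F [0.5 0.1 0. ] op 0.0855
[164, 52, 348, 9, 2808] [442.2 221.1 297.    6.   82.6] z 63.6 mean [442.7 223.5  63. ]
[259, 132, 14, 81, 1082] [536.  144.8  80.2  11.6  -7.4] z 84.3 mean [528.6 145.5  83.6]
[182, 255, 317, 10, 2524] [637.6 209.3 322.7   7.2  82.6] z 62.8 mean [637.9 219.9  61.3]
[259, 134, 14, 78, 1067] [530.6 145.6  69.1  11.7  -7.4] z 84.3 mean [528.8 145.6  84.1]
[312, 351, 55, 21, 610] [747.3 197.9  58.3  19.5 -89.1] z 83.8 mean [742.7 197.8  83.6]
[164, 51, 348, 214, 69240] [540.  221.8 324.7 204.   82.7] z 57.6 mean [532.7 219.3  55.8]
[219, 325, 74, 49, 1448] [741.8 103.5  84.7  59.3 -43.5] z 50.0 mean [745.3 102.1  50. ]
[309, 330, 57, 38, 1062] [751.5 196.   61.7  26.  -83.2] z 58.9 mean [746.1 195.2  58.4]
[144, 332, 46, 52, 1458] [737.8   5.8  54.4  33.2  48.9] z 61.4 mean [733.2   8.8  60.2]
[321, 364, 42, 20, 588] [792.2 205.1  47.8  15.4 -73.3] z 53.6 mean [795.  204.9  53.3]
```

View pics/w1.png

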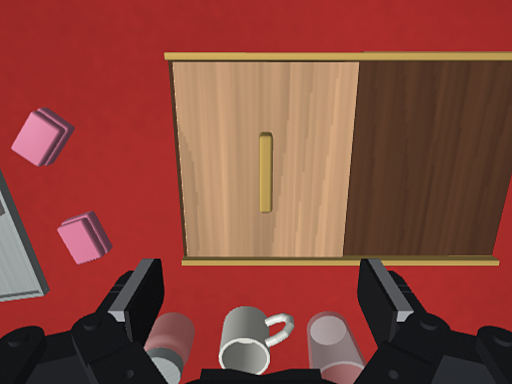

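The fin is at pixels (266,172), which puts it at world (0.531,0.146). The cover is shut. Opening it now.

Run:
```python
from h import *
f=np.array([.5306,.1456]); d=np.array([np.sin(np.radians(7.4)),np.cos(np.radians(7.4))])
o=env.get_state()["orientation"]
env.grip(.04,40)
env.movel([*f,.19],.2); env.movel([*f,.138],.12,stop_force=15); st()
env.grip(0.0,40); st()
print(env.movel([*(f+d*.162),.138],.09,stop_force=20)); st()
env.grip(.04); st()
p=np.array(env.get_state()["tcp_pos"]); p[2]=.2; env.movel(p,.2)
p=[.533,.139,.34]; env.reach(p,best(p,-7.3)); st()
im,W=cloud("wrist"); np.save("w.npy",W); cv2.imwrite("pics/w2.png",im); st()
blobs(yellow(im,W,.02),W)
```

```text
t4.8 tcp [0.5308 0.1459 0.1384] F [1.1 0.1 0.6] op 0.0399
t5.2 tcp [0.5311 0.1459 0.139 ] F [-1.4 -1.4  5.5] op 0.0107
True
t6.8 tcp [0.5509 0.2988 0.139 ] F [-1.  -2.2  5.4] op 0.0111
t7.2 tcp [0.5504 0.2984 0.1379] F [-0.3  0.9 -0.8] op 0.0399
t8.5 tcp [0.5326 0.1395 0.3389] F [-0.4 -0.2 -0.7] op 0.04
t8.5 tcp [0.5325 0.14   0.3388] F [ 0.3  0.5 -0.6] op 0.0402
[178, 56, 334, 8, 2507] [443.8 233.5 320.8   6.   82.7] z 63.5 mean [444.1 234.4  62.5]
[238, 85, 49, 35, 1500] [474.2 148.1  48.2  33.8  78.8] z 48.5 mean [473.1 148.2  48.4]
[404, 127, 31, 72, 1481] [555.4 302.8  78.1  24.9  -8. ] z 83.0 mean [548.4 295.2  78.8]
[0, 182, 15, 28, 311] [ 543.2 -163.1   35.1   15.2  -19. ] z 30.6 mean [ 543.1 -164.    30.3]
[245, 191, 44, 30, 1169] [587.7 139.2  47.7  32.7  86.7] z 48.4 mean [586.8 139.3  48.2]
[191, 239, 287, 9, 2174] [637.6 209.1 322.2   7.1  82.6] z 62.8 mean [635.7 202.5  61.5]
```

View pics/w2.png

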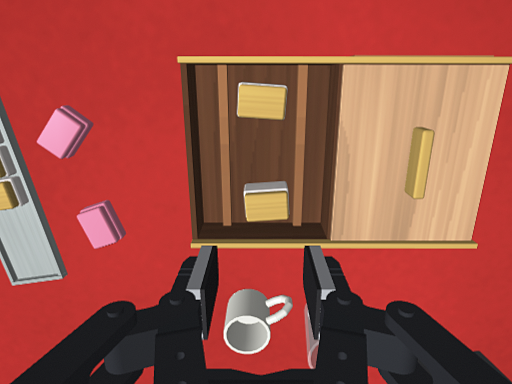

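Two mid tins are in the box, at pixels (262,101) and (266,205), standing upright and slightly turned. The cover is open. Next is a hover over the tray to refine its pose before parting the row.

Run:
```python
from h import *
p=[.50,-.188,.33]; env.reach(p,best(p,1.5)); st(); env.grip(.075,25)
im,W=cloud("wrist"); cv2.imwrite("pics/w3.png",im); np.save("w3.npy",W)
blobs(yellow(im,W,.02),W)
hsv=cv2.cvtColor(im,cv2.COLOR_BGR2HSV)
m=(hsv[...,1]<90)&(W[...,2]>-.005)&(W[...,2]<.016)&(W[...,1]<-.1)&(W[...,1]>-.26); blobs(m,W,100)
```

```text
t9.8 tcp [ 0.5006 -0.1862  0.3301] F [-0.4  0.9 -0.2] op 0.0402
[236, 72, 52, 36, 1772] [ 428.3 -188.7   48.1   31.7  -89.7] z 65.5 mean [ 427.8 -188.6   65.5]
[237, 114, 50, 61, 2806] [ 484.9 -186.8   69.8   48.1    1.7] z 64.6 mean [ 481.7 -186.8   50.9]
[242, 179, 42, 28, 1160] [ 542.  -184.2   47.5   32.8  -88.5] z 31.4 mean [ 541.2 -184.3   31.3]
[461, 264, 51, 15, 368] [620.4  75.7  56.9   6.6  82.7] z 62.9 mean [619.3  72.8  61.4]
[228, 22, 70, 259, 9403] [ 516.6 -186.3  308.1   72.8    1.3] z 4.0 mean [ 511.1 -186.1    5.9]
```

View pics/w3.png

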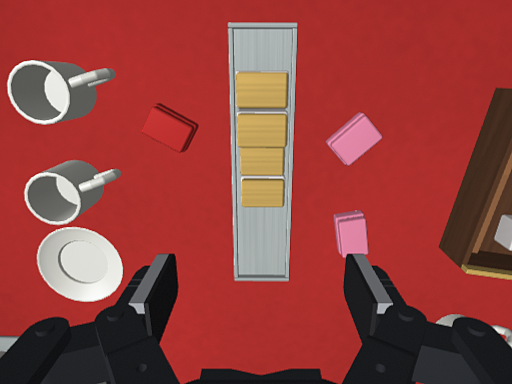

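The tray is at about (0.517,-0.186), with tins at pixel rows 90–192. Parting the row now.

```bash
cat >> h.py <<'E'
TY=1.5; U=np.array([np.cos(np.radians(TY)),np.sin(np.radians(TY))]); O=np.array([.517,-.1863])
def T(s,z): # point at tray coordinate s along x
    return [*(O+U*s),z]
E
python3 - <<'E'
from h import *
p=T(-.0505,.16); env.reach(p,best(p,TY)); env.movel(T(-.0505,.090),.12,stop_force=10); st()
env.grip(.0,25); st()
print(env.movel(T(-.0505-.033,.090),.06,stop_force=20)); st()
env.grip(.075); env.movel(T(-.0835,.17),.2)
env.movel(T(-.0125,.17),.2); env.movel(T(-.0125,.084),.12,stop_force=10); st()
env.grip(.0,25); st()
print(env.movel(T(-.0125+.080,.084),.06,stop_force=20)); st()
env.grip(.075); env.movel(T(.0675,.2),.2)
p=T(-.017,.33); env.reach(p,best(p,1.5)); st()
im,W=cloud("wrist"); cv2.imwrite("pics/w4.png",im)
blobs(yellow(im,W,.02),W)
E
```

```text
t11.7 tcp [ 0.4672 -0.1876  0.0907] F [-0.3 -0.   0.9] op 0.0748
t12.0 tcp [ 0.4672 -0.1878  0.0909] F [-0.4 -0.1  6.1] op 0.0539
False
t12.7 tcp [ 0.4345 -0.1886  0.0909] F [3.  0.5 8.8] op 0.0536
t15.0 tcp [ 0.5049 -0.1866  0.0845] F [-0.3 -1.  -0.1] op 0.075
t15.3 tcp [ 0.5051 -0.1868  0.0849] F [-1.3  0.4  7. ] op 0.0536
True
t15.7 tcp [ 0.5055 -0.1866  0.085 ] F [-1.7 -0.1  6.5] op 0.0532
t17.5 tcp [ 0.4995 -0.1874  0.3287] F [-1.  -0.   0.2] op 0.0749
[235, 36, 53, 38, 1987] [ 396.1 -189.3   48.    31.5  -88.6] z 65.5 mean [ 396.  -189.3   65.5]
[236, 80, 51, 35, 1762] [ 433.6 -188.5   47.8   31.2  -88.6] z 65.5 mean [ 433.2 -188.6   65.5]
[239, 147, 44, 29, 1242] [ 503.7 -187.    47.6   31.9  -88.2] z 31.4 mean [ 503.1 -186.7   31.3]
[242, 180, 42, 28, 1158] [ 541.9 -183.9   47.2   32.4  -88.9] z 31.4 mean [ 540.9 -184.1   31.2]
[461, 265, 51, 16, 377] [620.5  75.3  56.5   6.8  82.5] z 62.8 mean [619.3  72.2  61.2]
```

View pics/w4.png

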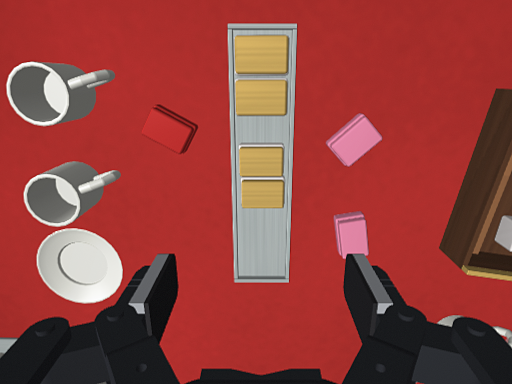

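The talls moved 33 mm. The shorts did not move, because the push tripped the stop force immediately. Retrying slightly higher and slower, with more allowance.

Run:
```python
from h import *
p=T(-.0133,.16); env.reach(p,best(p,TY)); env.movel(T(-.0133,.089),.12,stop_force=10)
env.grip(.0,25); st()
z=env.get_state()["tcp_pos"][2]+.0
print(env.movel(T(-.005,z),.02,stop_force=35)); st()
print(env.movel(T(.0667,z),.05,stop_force=35)); st()
env.grip(.075); env.movel(T(.0667,.2),.2)
p=[.533,.142,.33]; env.reach(p,best(p,-7.3)); st()
im,W=cloud("wrist"); cv2.imwrite("pics/w5.png",im)
blobs(yellow(im,W,.02),W)
im,W=cloud("top");print();blobs(yellow(im,W,.02),W)
```

```text
t19.3 tcp [ 0.5043 -0.1867  0.09  ] F [-1.4  0.3  6.5] op 0.0536
False
t19.9 tcp [ 0.5119 -0.1866  0.0901] F [-1.6 -0.1  0.4] op 0.053
True
t20.3 tcp [ 0.5128 -0.1864  0.0901] F [-2.3 -0.4  7.2] op 0.053
t22.8 tcp [0.5335 0.1401 0.3291] F [ 0.1 -0.6 -0.5] op 0.0748
[174, 54, 338, 8, 2510] [443.6 231.3 317.3   5.8  82.6] z 63.5 mean [444.  232.5  62.8]
[237, 84, 50, 36, 1579] [474.3 147.9  48.1  33.7  78.5] z 48.5 mean [473.1 148.1  48.4]
[408, 127, 31, 74, 1591] [555.6 303.3  78.5  25.9  -6.6] z 83.0 mean [548.6 295.2  78.6]
[0, 190, 11, 28, 197] [ 550.3 -161.    33.    11.7  -16.4] z 30.7 mean [ 552.  -162.3   30.4]
[244, 193, 45, 31, 1228] [588.  139.   48.   32.9  86.9] z 48.4 mean [586.8 139.1  48.2]
[189, 242, 294, 9, 2324] [637.3 208.9 322.2   6.7  82.6] z 62.8 mean [635.2 199.4  61.4]

[95, 181, 92, 16, 358] [630.9 149.7 207.    9.5  82.8] z 62.9 mean [631.7 149.6  60.1]
[136, 200, 22, 15, 284] [591.7 136.3  47.9  32.6  88.7] z 49.5 mean [591.6 134.8  49.5]
[66, 222, 9, 11, 54] [542.3 291.6  22.    5.5  -9.6] z 66.6 mean [543.5 291.7  67.9]
[279, 222, 21, 14, 269] [ 550.7 -185.9   45.6   29.2  -88.7] z 33.1 mean [ 550.8 -185.3   33. ]
[280, 238, 21, 15, 288] [ 513.5 -188.2   45.5   30.9  -88.7] z 32.8 mean [ 513.8 -188.    32.9]
[125, 250, 25, 20, 358] [476.  146.3  49.4  35.8  78.7] z 49.3 mean [475.9 145.7  48.7]
[90, 269, 80, 16, 265] [438.5 158.8 175.5  10.1  83.3] z 64.2 mean [437.6 157.9  61.8]
[281, 273, 23, 15, 326] [ 435.7 -189.5   46.5   28.9  -89.1] z 66.9 mean [ 435.5 -190.1   66.8]
[282, 292, 23, 15, 340] [ 397.  -191.    46.5   28.2  -89.2] z 66.7 mean [ 397.1 -190.7   66.9]
```

Run:
```python
from h import *
p=T(-.005,.16); env.reach(p,best(p,TY)); env.movel(T(-.005,.091),.12,stop_force=10)
env.grip(.0,25); st()
z=env.get_state()["tcp_pos"][2]
for s in (.012,.03,.048,.0667):
    r=env.movel(T(s,z),.025,stop_force=60); print(r); st()
    if r: break
env.grip(.075); p=np.array(env.get_state()["tcp_pos"]); p[2]=.33; env.movel(p,.2)
im,W=cloud("wrist"); cv2.imwrite("pics/w6.png",im)
blobs(yellow(im,W,.02),W)
```

```text
t25.4 tcp [ 0.5126 -0.1865  0.092 ] F [-1.   0.7  7.3] op 0.0534
False
t26.2 tcp [ 0.5292 -0.1862  0.092 ] F [ 0.4 -0.5 -0.4] op 0.0533
False
t27.1 tcp [ 0.5472 -0.1854  0.092 ] F [-0.7 -0.   1.7] op 0.053
False
t27.9 tcp [ 0.5653 -0.1851  0.092 ] F [-1.8 -0.6  1.3] op 0.0531
False
t28.8 tcp [ 0.584  -0.1845  0.092 ] F [-2.4  0.4  1.4] op 0.0533
[233, 0, 55, 20, 1033] [ 442.7 -188.5   47.7   14.5  -88.6] z 65.5 mean [ 442.8 -188.5   65.4]
[239, 142, 44, 30, 1294] [ 582.4 -184.5   47.7   33.1  -88.2] z 31.4 mean [ 581.6 -184.5   31.3]
[241, 176, 43, 28, 1157] [ 620.5 -181.9   47.9   32.6  -88.8] z 31.4 mean [ 619.4 -182.2   31.3]
[475, 197, 37, 13, 238] [619.4  64.4  34.    6.4  82.7] z 63.3 mean [618.6  62.   62.1]
```

View pics/w6.png

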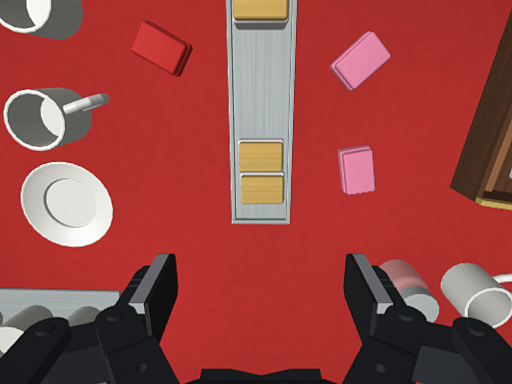

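The gap is now about 111 mm. The shorts are at pixels (261,156) and (262,189), near the tray's far end. Picking the first mid tin.

```bash
cat >> h.py <<'E'
def find(guess,r=.045,zlo=.035,zhi=.06):
    im,W=cloud("wrist"); m=yellow(im,W,zlo,zhi)&(np.hypot(W[...,0]-guess[0],W[...,1]-guess[1])<r)
    n,l,s,_=cv2.connectedComponentsWithStats(m.astype(np.uint8)); i=1+np.argmax(s[1:,4])
    R=rect(W[l==i]); yaw=R[4]-90; yaw=(yaw+90)%180-90
    print("found",R,"px",s[i,4],"z",np.nanmedian(W[l==i][:,2])); return R[:2]/1000,yaw,R,im
def pick(guess):
    p=[*guess,.26]; env.reach(p,best(p,-7.3)); env.grip(.08,40)
    c,yaw,R,im=find(guess)
    if not(abs(R[2]-48)<4 and abs(R[3]-32.5)<4): print("ODD"); cv2.imwrite("pics/odd.png",im); return None
    if np.hypot(*(c-guess))>.02: print("MOVED")
    p=[*c,.18]; env.reach(p,best(p,yaw)); r=env.movel([*c,.092],.12,stop_force=10); st()
    if r: return None
    env.grip(0,40); st(); zg=env.get_state()["tcp_pos"][2]
    env.movel([*c,.22],.15); st(); return zg
def place(s,zg):
    p=T(s,.22); env.reach(p,best(p,TY)); env.movel(T(s,zg+.006),.12,stop_force=15); st()
    print(env.movel(T(s,zg-.003),.02,stop_force=6)); st()
    env.grip(.075); env.movel(T(s,.2),.2); st()
E
python3 - <<'E'
from h import *
zg=pick(np.array([.4745,.148]))
print(zg)
if zg:
    place((.477-.517)/U[0],zg)
    p=T(-.01,.33); env.reach(p,best(p,1.5))
    im,W=cloud("wrist"); cv2.imwrite("pics/w7.png",im); blobs(yellow(im,W,.02),W)
E
```

```text
found [473.1 148.1  48.7  33.6  78.6] px 2069 z 0.04845156754465944
t33.5 tcp [0.4736 0.1484 0.0927] F [-0.1 -1.3  0.8] op 0.08
t33.8 tcp [0.4736 0.1483 0.0928] F [-1.4 -0.4  6.3] op 0.0537
t34.8 tcp [0.4726 0.1476 0.2191] F [ 0.2 -0.3 -2.4] op 0.0532
0.09284460200625366
t37.3 tcp [ 0.4775 -0.1874  0.0995] F [ 0.6 -0.5 -1.5] op 0.0533
True
t37.7 tcp [ 0.4772 -0.1875  0.0919] F [-0.5 -0.9  7.4] op 0.0533
t38.7 tcp [ 0.4763 -0.1876  0.1992] F [-0.9 -0.9 -1.6] op 0.075
[234, 27, 54, 38, 2004] [ 395.7 -189.4   48.2   31.   -88.6] z 65.5 mean [ 395.5 -189.5   65.5]
[235, 72, 52, 36, 1792] [ 434.  -188.7   48.1   31.8  -88.6] z 65.5 mean [ 433.4 -188.7   65.5]
[237, 116, 47, 32, 1444] [ 476.3 -188.    47.9   31.8  -87.4] z 47.5 mean [ 475.9 -187.7   47.5]
[240, 207, 42, 26, 1050] [ 581.2 -184.6   48.    31.4  -88.4] z 31.4 mean [ 580.2 -184.8   31.2]
[242, 236, 40, 26, 1017] [ 619.9 -182.3   47.3   32.9  -88.1] z 31.3 mean [ 618.1 -182.1   31. ]
[462, 259, 50, 16, 385] [620.5  75.8  57.    6.6  82.6] z 62.8 mean [619.1  72.   61.2]
```

The first tin is standing in the gap. Now the second.

Run:
```python
from h import *
zg=pick(np.array([.588,.139]))
print(zg)
if zg:
    place((.521-.517)/U[0],zg)
    p=T(-.01,.33); env.reach(p,best(p,1.5))
    im,W=cloud("wrist"); cv2.imwrite("pics/w8.png",im); blobs(yellow(im,W,.02),W)
```

```text
found [571.2 126.5  48.3  33.2 -89.8] px 2102 z 0.048478390790374186
MOVED
t42.2 tcp [0.5716 0.1269 0.0927] F [-0.6  0.6  0.4] op 0.0797
t42.6 tcp [0.5718 0.1268 0.093 ] F [ 0.3 -0.2  5.8] op 0.0531
t43.6 tcp [0.5707 0.126  0.219 ] F [-0.1 -0.9 -2.3] op 0.0536
0.09300183975814943
t46.0 tcp [ 0.5216 -0.1862  0.0997] F [-0.6  0.4 -1.4] op 0.0533
True
t46.4 tcp [ 0.5212 -0.1864  0.092 ] F [-1.5 -0.1  5.5] op 0.0531
t47.4 tcp [ 0.5203 -0.1865  0.1991] F [ 0.3 -0.2 -0.5] op 0.0751
[234, 27, 54, 38, 2003] [ 395.7 -189.4   48.4   31.1  -88.5] z 65.6 mean [ 395.6 -189.3   65.6]
[235, 72, 52, 36, 1805] [ 434.  -188.7   48.1   31.8  -88.6] z 65.5 mean [ 433.4 -188.7   65.5]
[237, 116, 47, 32, 1429] [ 476.3 -188.    47.5   31.7  -87.5] z 47.4 mean [ 475.9 -187.7   47.4]
[238, 158, 45, 30, 1322] [ 520.  -186.9   47.3   32.4  -87.8] z 47.4 mean [ 519.1 -186.7   47.3]
[241, 207, 41, 26, 1050] [ 581.4 -184.5   47.6   31.9  -88. ] z 31.4 mean [ 580.3 -184.5   31.2]
[243, 236, 40, 26, 1015] [ 619.8 -181.7   47.5   33.   -88.1] z 31.3 mean [ 618.2 -182.    31. ]
[462, 259, 50, 16, 378] [620.6  75.2  55.6   6.9  82. ] z 62.9 mean [619.1  71.5  61.1]
```

The knocked tin was found and placed anyway. Now pushing the row together from the far short tin.

Run:
```python
from h import *
s0=.1025
p=T(s0,.16); env.reach(p,best(p,TY)); env.movel(T(s0,.091),.12,stop_force=10); st()
env.grip(.0,25); st(); z=env.get_state()["tcp_pos"][2]
for s in (.09,.078,.0625):
    r=env.movel(T(s,z),.025,stop_force=60); print(r); st()
    if r: break
env.grip(.075); p=np.array(env.get_state()["tcp_pos"]); p[2]=.2; env.movel(p,.2)
p=T(-.03,.33); env.reach(p,best(p,1.5))
im,W=cloud("wrist"); cv2.imwrite("pics/w9.png",im); blobs(yellow(im,W,.02),W)
```

```text
t49.6 tcp [ 0.6198 -0.1835  0.0913] F [0.2 0.6 0.1] op 0.0748
t49.9 tcp [ 0.6202 -0.1834  0.0922] F [-1.5  0.7  6.1] op 0.0531
False
t50.6 tcp [ 0.6064 -0.1841  0.0922] F [-0.3 -0.3  4.5] op 0.0537
False
t51.2 tcp [ 0.5947 -0.1842  0.0922] F [1.3 0.4 2.6] op 0.0527
False
t52.0 tcp [ 0.5795 -0.1847  0.0922] F [ 4.7  0.2 -1.2] op 0.0536
[235, 45, 53, 37, 1924] [ 390.7 -189.5   48.1   31.   -88.6] z 65.5 mean [ 390.5 -189.5   65.5]
[236, 88, 51, 35, 1704] [ 428.3 -188.7   47.9   31.7  -88.7] z 65.5 mean [ 428.2 -188.7   65.5]
[238, 126, 46, 31, 1415] [ 465.8 -188.1   47.3   31.6  -88.7] z 47.5 mean [ 465.4 -188.    47.4]
[238, 161, 46, 57, 2417] [ 522.7 -186.7   70.6   48.1    1.4] z 46.0 mean [ 520.2 -186.5   40. ]
[241, 221, 41, 26, 1038] [ 579.4 -184.7   47.5   32.5  -89.2] z 31.3 mean [ 578.4 -185.    31.2]
[459, 275, 53, 15, 399] [620.7  77.5  61.3   6.5  82.5] z 62.9 mean [619.4  73.9  61.2]
```

View pics/w9.png

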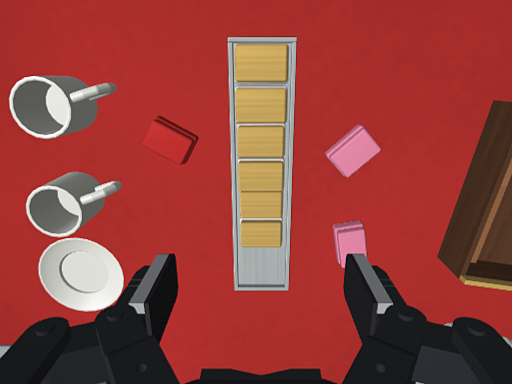

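The six tins stand tight (rows 63–233), in the order tall, tall, mid, mid, short, short. Closing the cover next.

Run:
```python
from h import *
f=np.array([.5507,.2986]); d=np.array([np.sin(np.radians(7.4)),np.cos(np.radians(7.4))])
p=[*f,.2]; env.reach(p,best(p,-7.4)); env.grip(.04,40)
print(env.movel([*f,.138],.12,stop_force=15)); env.grip(0,40); st()
print(env.movel([*(f-d*.145),.138],.09,stop_force=30)); st()
print(env.movel([*(f-d*.17),.138],.03,stop_force=30)); st()
env.grip(.04); p=np.array(env.get_state()["tcp_pos"]); p[2]=.34; env.movel(p,.2); st()
im,W=cloud("wrist"); cv2.imwrite("pics/w10.png",im); blobs((W[...,2]>.075)&(W[...,2]<.1),W)
im,W=cloud("side"); cv2.imwrite("pics/s2.png",im)
```

```text
False
t57.0 tcp [0.551  0.2983 0.1391] F [-1.4 -2.4  6.2] op 0.0112
False
t58.8 tcp [0.5324 0.1545 0.139 ] F [-0.4  0.   9.6] op 0.0111
True
t59.4 tcp [0.5305 0.1407 0.139 ] F [0.  1.4 2.4] op 0.0109
t61.0 tcp [0.5302 0.141  0.3388] F [-0.3  0.1 -0.6] op 0.0401
[252, 130, 13, 70, 854] [529.9 141.4  69.3  11.9  -7.7] z 84.2 mean [527.8 141.5  84. ]
[303, 334, 16, 34, 258] [766.9 173.3  51.5  16.3  -6. ] z 86.5 mean [762.7 172.3  84.8]
```

View pics/w10.png

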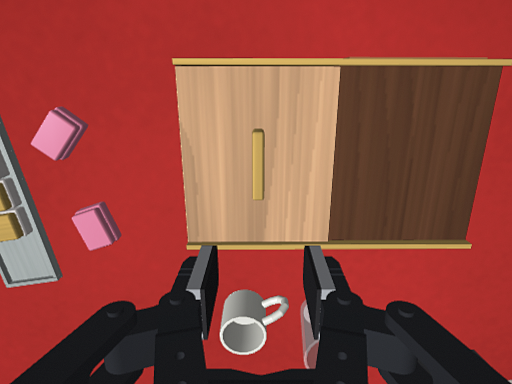

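View pics/s2.png

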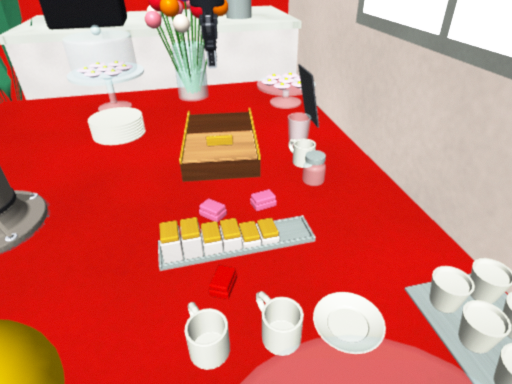

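The cover travelled 159 mm from open, so it is fully shut. The side view shows the row tight in the tray, at pixels (168–270, 235).

Run:
```python
from h import *
im,W=cloud("top"); blobs(yellow(im,W,.02),W); st(); job.job_done()
```

```text
[92, 181, 95, 16, 360] [632.  153.3 213.9   9.1  82.5] z 63.0 mean [631.6 151.1  61.7]
[279, 209, 21, 13, 268] [ 581.4 -186.4   46.    28.7  -89.5] z 33.1 mean [ 581.2 -186.2   33. ]
[131, 214, 18, 37, 369] [534.3 143.6  80.4  25.3  -7.6] z 81.4 mean [532.1 138.2  75.6]
[280, 225, 20, 14, 272] [ 543.5 -187.3   43.4   29.8  -89.2] z 33.1 mean [ 543.7 -187.1   33.1]
[280, 241, 22, 14, 293] [ 505.7 -188.1   46.8   28.7  -89.7] z 49.1 mean [ 505.7 -188.7   49. ]
[281, 258, 22, 15, 320] [ 468.  -189.8   46.1   30.2  -89.5] z 48.9 mean [ 467.9 -189.9   48.8]
[98, 271, 72, 14, 253] [437.6 149.5 157.2   8.8  82.6] z 64.1 mean [436.6 147.6  62.3]
[281, 275, 24, 16, 338] [ 430.6 -190.2   48.1   30.7  -89.2] z 67.0 mean [ 430.  -189.9   66.9]
[282, 294, 23, 16, 357] [ 392.  -190.9   46.4   30.2  -89.2] z 67.0 mean [ 392.2 -190.6   66.9]
t61.1 tcp [0.5303 0.1412 0.3389] F [ 0.4 -0.1  0.6] op 0.0403
the job is handed in; nothing more can be done
```

The tea row is restocked and the job is handed in, at about 61 s on the robot's clock. I opened the cover and slid the tall and short tins apart in the tray. Two middle-height tins were in the box. Both now stand between the tall and short ones, and I pushed the row together before shutting the cover.

**Row:** the last top view shows six upright tins in the order tall, tall, mid, mid, short, short. Their centres are 37.4 to 38.6 mm apart for 38 mm tins, so there are no gaps beyond measuring error.

**Cover:** it slid 159 mm to its stop, against a full travel of 158 mm, so it is fully shut. When opening, it stopped after 153 mm because it had started about 5 mm ajar.

**Problems on the way:**
- The first two pushes on the short tins stopped early on the force limit, after about 1 mm and 8 mm. A slower push with a higher limit finished it.
- The second mid tin had been knocked about 2 cm aside in the box. I found it again just before gripping it.

**Other objects:** the cups, jar, tumbler, saucer and the pink and red look-alikes look undisturbed in the last pictures. I judged that by eye and did not measure it.

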